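# Fit the sanding drum on the bench sander's keyed spindle

## Robot

A 6-joint arm with a two-finger parallel gripper is mounted at the origin on the work surface. World frame = base frame: x ahead of the robot, y to its left, z up, the work surface at z = 0. Lengths are in m, angles in rad, forces in N, time in s.
With the tool pointing down it reaches from about 0.35 to 0.85 m from the base axis. Payload 8.1 kg.
Tool frame: the origin (TCP) lies midway between the tips of the shut fingers; the grasp point (between the pads) lies 19 mm behind it; z points along the fingers, y is the direction in which the jaws open and shut (so a half turn about z gives the same grasp; the last joint's range is limited). The gripper opens to 93 mm and grips with 3 to 60 N. Pads are 15 mm wide; open, the fingers measure 128 mm over their backs; the gripper's body (75 mm by 188 mm) begins 65 mm behind the grasp point.
Start: joints at [-1.414, 0.13, 1.488, -0, 1.523, -0.085], TCP at [0.144, -0.583, 0.219] pointing down, gripper open.
Joint ranges: [-2.96, 2.96], [-0.89, 2.26], [0.02, 2.5], [-1.34, 4.48], [0, 2.73], [-2.66, 2.66]. Speed limits (rad/s): [2.39, 2.39, 2.79, 3.14, 3.14, 3.14].

## Interface

Orientations are given as a rotation vector (axis times angle).
In Python, from plant import robot gives the robot as it stands. The module is installed in compiled form; this text tells all that it offers.
- The arm moves only by the shell command python3 -m pendant 'ROWS' [FORCE]. ROWS is JSON, a list of rows, each an object with "translation": the shift along the tool's x, y, z in mm, a list of three; "twist": the turn, a rotation vector about the tool's x, y, z in rad, a list of three; "grip": the opening, from -1 (shut) to 1 (fully open). A call has exactly 10 rows; each row shifts and turns the pose as measured when the row begins, along the tool's axes as they then stand; what a row does not reach is not made up. A row lasts 1/10 s, in which the tool goes at most 50 mm and 8.59 degrees, less where a joint would pass 70% of its speed; a pose out of reach is approached as far as the arm can. A call is refused whole if a number of a shift passes 50 or a number of a turn 0.15, either way. A call with a gripper value outside its range is refused whole. The fingers move at their own pace and stop on an object; FORCE is the grip in N (left out, the last holds). Time passes only in rows, so rows that do not move let the fingers close, or fill a call up. It gives the time, the measured TCP pose, the force and the opening at its end, in the units of the state.
- robot.read_state(): the state, without advancing time (a new reading comes with each control period).
- robot.read_camera(name): name is "side" or "top"; returns (picture, depth): 384x512x3 uint8, red, green, blue; 384x512 float32, m along the optical axis (not along the pixel's ray), 0 where there is no reading.
- robot.camera_info(name): a dict with "vertical_fov" (degrees; the focal length in pixels is half the picture's height over the tangent of half this angle, whatever the lens; pixels are square), "cx", "cy" (the principal point, pixels), "cam_to_world" (4x4, takes a point from camera to world coordinates). Camera axes: x right, y up, looking along -z (the intrinsics and any distortion apply to the point x, -y, -z); pixel columns grow to the right and rows downward; lengths in m; the calibration is good to about 2 mm. A picture is of the moment at which its call begins. camera_info takes no time and is no camera call.
- robot.close_job(): hands the job in, once; it reports no verdict.
The state is a dict: "t": time; "q": joint angles; "dq": joint speeds; "joint_torque": joint torques, N m; "tool_pos": TCP position; "orientation": TCP orientation; "force": force on the tool from outside, world axes, zero at the start; "wrist_torque": the same for the moment, N m; "opening": finger opening in m.
Only numpy, scipy, OpenCV 4.12 (cv2) and the standard library are available. Lean on these libraries where they do the work, as an engineer would, in place of code of your own. Each camera call takes 0.05 s, during which the arm holds its last target. There are 200 camera calls.

## Task

Fit the small terracotta-coloured sanding drum onto the upright spindle of the green bench sander: lower it over the spindle, slots down, and turn it gently, without forcing it, until its slots line up with the brass drive bar and it drops fully home, flat on the flange. Then let go of it, and leave the other things on the bench where they are.

Things in the scene. Friction and masses are not known exactly. Their poses are not given: they have to be found in the camera images.
- drum: The drum to fit: a terracotta-coloured cylinder, 50 mm in diameter, 70 mm high (175 to 350 g), standing upright on the bench. Origin: centre of its underside; z up. A 23 mm bore runs right through. The lowest 18 mm is an aluminium hub with two crossing slots in its underside, 10.4 mm wide, 18 mm deep, along the drum's own x and y axes, so it fits at every quarter turn.
- drum_top (a point): Middle of the drum's top face, 70 mm above its origin. Four red marks on this face lie over the slots. The upper 52 mm of the drum is a plain sleeve, to be gripped from above across its 50 mm diameter.
- seat (a point): Middle of the top face of the sander's steel flange (64 mm in diameter, on the deck), on the spindle's axis, 106 mm above the bench: when the drum is home its origin is here and its underside lies on the flange. z up, x and y along the deck's edges; the axes say nothing of the spindle's angle.
- bar_top (a point): Point on the spindle's axis level with the top of the brass drive bar, 10 mm above seat. The bar crosses the spindle: 40 mm long in all, 8 mm wide, 7 mm high. Until lined up, the drum rests on it, 10 mm short of home. Its angle about z differs every time and is not measured: see it from above, or turn the drum with a light push (3 to 8 N) until it drops. Slots pass it within 3 degrees of line.
- nose (a point): Tip of the upright steel spindle, on its axis, 66 mm above seat. The spindle is 20 mm in diameter, its nose tapers to 10 mm over the last 12 mm. A drag brake keeps it from turning below 0.4 N m; above that it slips round. More than 40 N between drum and sander or spindle harms the hub.
- old_drum: A bystander: a worn blue sanding drum, 68 mm in diameter, 70 mm high, black below, without slots. Leave it. Origin: centre of its underside.
- tape: A bystander: a yellow roll of tape lying flat, 84 mm outside diameter, 36 mm high. Origin: centre of its underside.
- glue: A bystander: a white glue bottle, 54 mm in diameter, 130 mm high. Origin: centre of its underside.
- carved_hand: A bystander: a carved blue hand on a dark wooden base 90 x 80 mm, about 215 mm high. Origin: centre of its underside.
- mallet: A bystander: a hammer lying on the bench, about 300 mm long.
- rasp: A bystander: a wood rasp with a wooden handle lying on the bench, 260 mm long, origin near its middle.
- offcut: A bystander: a wooden offcut 110 x 60 x 30 mm. Origin: centre of its underside.
- sander: The green bench sander itself, 260 x 210 mm and 100 mm high to its deck, with the spindle (joined to it) standing in the middle. Origin: centre of its underside, on the spindle's axis, 106 mm below the point seat; x and y along its edges.
Not all that is in view belongs to the job. Several things have the shape of the drum; the one meant has the colours described above.

How it is judged:
By the outcome, as a careful person would: the job done as asked, in the order asked, and still so for the second after the job is handed in, with the robot touching nothing.
It also fails if it takes over 64 s, if anything falls off the work surface, if the arm or the gripper's body presses on something with over 40 N, if the wrist force passes 120 N, or if a joint passes its speed limit or range.

## Working session

There is one attempt and no reset: what is moved stays moved. The work goes in short steps, Python scripts to look and compute and a shell command to move; the robot and the scene stay as the last step left them, time stands still between calls to the robot, and variables do not carry over. Pictures are saved under pics/ and viewed, about 8 in all and at most 12, crops included, and the job is handed in when it is done.

```bash
mkdir -p pics
cat > h.py <<'E'
import numpy as np, cv2
from plant import robot
def snap(n,f=None):
    p,d=robot.read_camera(n)
    if f: cv2.imwrite('pics/'+f,p[:,:,::-1])
    return p,d
def ray(n,u,v):
    c=robot.camera_info(n); f=192/np.tan(np.radians(c['vertical_fov'])/2)
    T=np.array(c['cam_to_world']); r=T[:3,:3]@np.array([(u-c['cx'])/f,-(v-c['cy'])/f,-1])
    return T[:3,3],r
def onz(n,u,v,z):
    o,r=ray(n,u,v); return o+r*(z-o[2])/r[2]
def pt(n,u,v,d):
    o,r=ray(n,u,v); return o+r*d
E
python3 - <<'E'
from h import *
for n in('side','top'):
    p,d=snap(n,n+'0.png'); c=robot.camera_info(n); print(n,{k:np.round(v,3).tolist() for k,v in c.items() if not isinstance(v,str)})
    np.savez(n+'0.npz',p=p,d=d)
print(robot.read_state())
E
```

```text
side {'vertical_fov': 51.916, 'cx': 258.141, 'cy': 188.843, 'cam_to_world': [[-0.996, 0.068, -0.059, 0.526], [-0.09, -0.767, 0.635, 0.786], [-0.002, 0.638, 0.77, 1.061], [0.0, 0.0, 0.0, 1.0]]}
top {'vertical_fov': 56.553, 'cx': 257.391, 'cy': 191.116, 'cam_to_world': [[-0.03, 0.981, -0.193, 0.375], [-0.999, -0.034, -0.02, 0.013], [-0.027, 0.193, 0.981, 1.369], [0.0, 0.0, 0.0, 1.0]]}
{'t': 0.1, 'q': array([-1.41439338e+00,  1.31063957e-01,  1.48915261e+00,  9.01903259e-06,
        1.52302628e+00, -8.53822031e-02]), 'dq': array([-0.00036707, -0.00248619, -0.00448142, -0.00244238,  0.00039504,
        0.00078112]), 'joint_torque': array([-1.34162085e-03, -5.61341965e+01, -4.93095517e+01,  7.68582383e-02,
        2.91632902e-02, -4.92268839e-05]), 'tool_pos': array([ 0.14361682, -0.58202938,  0.21771507]), 'orientation': array([-3.11702604e+00, -3.78671177e-01,  7.78453589e-05]), 'force': array([-0.01891853,  0.33971017, -0.46068162]), 'wrist_torque': array([-0.02895595,  0.03692433,  0.0321972 ]), 'opening': 0.09294193555535295}
```

View pics/top0.png

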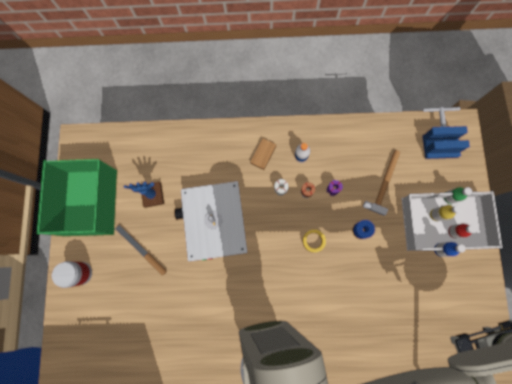

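View pics/side0.png

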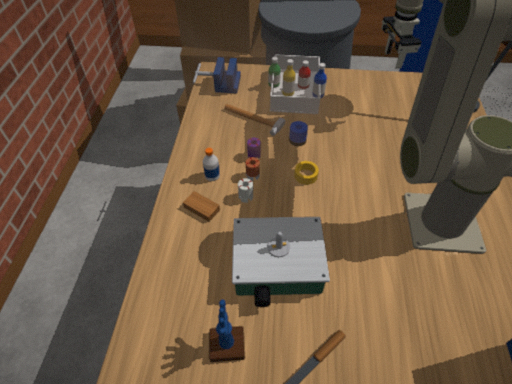

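Top view candidates: white ring (281,187), terracotta ring (308,190), purple ring (335,188), blue old drum (364,229), yellow tape (314,240). By the description I choose the terracotta one at (308,190). The sander's spindle is at about (212,216).

Run:
```python
from h import *
print(robot.camera_info('top').keys(), {k:v for k,v in robot.camera_info('top').items() if k not in('cam_to_world',)})
P={n:np.load(n+'0.npz') for n in('side','top')}
t=P['top']['p'];s=P['side']['p']
a=cv2.resize(t[165:245,180:350],None,fx=4.7,fy=4.7,interpolation=cv2.INTER_CUBIC)
b=cv2.resize(s[135:275,220:330],None,fx=2,fy=2,interpolation=cv2.INTER_CUBIC)
im=np.zeros((a.shape[0]+0,799,3),np.uint8); im=a
c=cv2.resize(s[130:270,220:340],None,fx=3,fy=3)[:220]
cv2.imwrite('pics/c1.png',a[:,:,::-1])
for n,roi in(('top',(175,205,295,322)),('side',(150,182,240,266))):
    p=P[n]['p'];d=P[n]['d'];r0,r1,c0,c1=roi
    h=cv2.cvtColor(p,cv2.COLOR_RGB2HSV).astype(int)[r0:r1,c0:c1]
    m=((h[...,0]<10)|(h[...,0]>172))&(h[...,1]>110)
    v,u=np.nonzero(m);u=u+c0;v=v+r0
    print(n,len(u),u.min(),u.max(),v.min(),v.max(),u.mean(),v.mean())
    q=np.array([pt(n,x,y,d[y,x]) for x,y in zip(u,v)])
    q=q[q[:,2]>.06]; print(len(q),q.min(0),q.max(0),np.median(q,0),(q.min(0)+q.max(0))/2)
# spindle nose & deck
for n,roi in(('top',(200,235,195,230)),('side',(225,260,265,297))):
    d=P[n]['d'];r0,r1,c0,c1=roi
    q=np.array([[*pt(n,x,y,d[y,x]),x,y] for y in range(r0,r1) for x in range(c0,c1)])
    k=q[q[:,2]>.15]; print(n,len(k),k.mean(0),k[np.argmax(k[:,2])]); 
    k=q[(q[:,2]>.103)&(q[:,2]<.113)];print(len(k),k.mean(0),k.min(0),k.max(0))
```

```text
dict_keys(['vertical_fov', 'cx', 'cy', 'cam_to_world']) {'vertical_fov': 56.553341557122664, 'cx': 257.39134067608234, 'cy': 191.11586658170967}
top 91 302 313 183 196 307.2857142857143 189.3956043956044
78 [ 0.37470006 -0.1672427   0.06042472] [0.65581453 0.0125181  1.36858445] [ 0.63229938 -0.14390837  0.06947714] [ 0.51525729 -0.0773623   0.71450458]
side 161 241 258 157 179 251.8385093167702 165.88198757763976
103 [ 0.61206737 -0.17336217  0.06055655] [ 0.66220557 -0.06491882  0.07552923] [ 0.63538514 -0.14222123  0.07044806] [ 0.63713647 -0.1191405   0.06804289]
top 40 [4.93272574e-01 1.62402281e-01 4.05286560e-01 2.10800000e+02
 2.17100000e+02] [3.74700055e-01 1.25181006e-02 1.36858445e+00 1.97000000e+02
 2.00000000e+02]
313 [5.27256353e-01 2.02436895e-01 1.05712056e-01 2.12348243e+02
 2.19284345e+02] [4.73391420e-01 1.42305929e-01 1.03001194e-01 1.95000000e+02
 2.00000000e+02] [5.98309269e-01 2.65133518e-01 1.12807731e-01 2.29000000e+02
 2.34000000e+02]
side 58 [5.22825373e-01 2.64068380e-01 2.56677752e-01 2.80224138e+02
 2.37137931e+02] [  0.52619175   0.78579097   1.06135693 295.         244.        ]
324 [5.21791937e-01 1.99481084e-01 1.05997897e-01 2.79166667e+02
 2.45750000e+02] [4.73912214e-01 1.23781198e-01 1.03002997e-01 2.65000000e+02
 2.25000000e+02] [5.65401810e-01 2.43532075e-01 1.12583733e-01 2.96000000e+02
 2.59000000e+02]
```

View pics/c1.png

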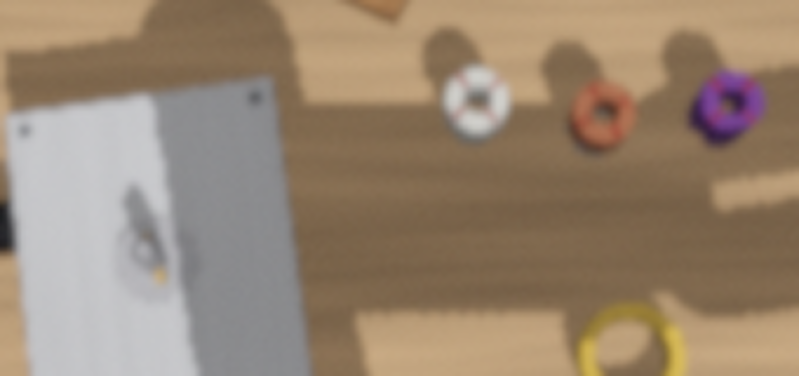

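The crop shows the terracotta drum at crop (603,115), red marks at about 45°; its neighbours are white (477,102) and purple (727,107). The spindle nose is near (130,187), and one brass bar end shows at (160,273). Now the precise numbers.

Run:
```python
from h import *
P={n:np.load(n+'0.npz') for n in('side','top')}
t=P['top']['p'];s=P['side']['p']
z=lambda p,r0,r1,c0,c1:cv2.resize(p[r0:r1,c0:c1],(390,390),interpolation=cv2.INTER_CUBIC)
im=np.vstack([np.hstack([z(t,200,230,198,228),z(s,225,260,262,297)])])
cv2.imwrite('pics/c2.png',im[:,:,::-1])
print('drum',onz('top',307.9,189.2,.07))
for n,roi in(('top',(205,232,200,226)),('side',(228,262,265,296))):
    p=P[n]['p'];r0,r1,c0,c1=roi
    h=cv2.cvtColor(p,cv2.COLOR_RGB2HSV).astype(int)[r0:r1,c0:c1]
    m=(h[...,0]>8)&(h[...,0]<30)&(h[...,1]>70); v,u=np.nonzero(m)
    for x,y in zip(u+c0,v+r0): print(n,x,y,h[y-r0,x-c0],onz(n,x,y,.116)[:2].round(3))
# deck region outline for axes: rectangle from depth
d=P['top']['d']; X=[]
for y in range(170,270):
  for x in range(170,255):
    q=pt('top',x,y,d[y,x])
    if .095<q[2]<.104: X.append(q)
X=np.array(X,np.float32);print('deck',len(X),cv2.minAreaRect(X[:,:2]))
p=t;r0,r1,c0,c1=181,198,300,317
h=cv2.cvtColor(p,cv2.COLOR_RGB2HSV)[r0:r1,c0:c1]
print(h[...,1])
```

```text
drum [ 0.63155781 -0.1473388   0.07      ]
top 214 223 [ 19  78 183] [0.513 0.195]
side 283 242 [ 18  90 167] [0.512 0.193]
side 284 242 [ 18 106 174] [0.509 0.193]
side 285 242 [ 19 101 166] [0.506 0.192]
side 282 243 [ 18  78 130] [0.514 0.196]
side 283 243 [ 20 143 168] [0.512 0.196]
side 284 243 [ 19 160 185] [0.509 0.196]
side 285 243 [ 20 130 179] [0.506 0.196]
side 283 244 [ 20 149 137] [0.511 0.199]
side 284 244 [ 19 159 136] [0.509 0.199]
side 285 244 [ 21 122 134] [0.506 0.199]
side 272 245 [ 18 105 102] [0.542 0.205]
side 273 245 [ 19 151 105] [0.539 0.205]
side 274 245 [ 19 144 113] [0.536 0.205]
side 275 245 [ 21 133  96] [0.533 0.205]
side 283 245 [ 18  89 103] [0.511 0.203]
side 272 246 [ 18 121  97] [0.542 0.209]
side 273 246 [ 20 167 107] [0.539 0.208]
side 274 246 [ 21 177  92] [0.536 0.208]
side 275 246 [ 19 132  87] [0.533 0.208]
side 273 247 [ 19 137  99] [0.539 0.212]
side 274 247 [ 21 100  87] [0.536 0.211]
side 275 247 [21 83 80] [0.533 0.211]Traceback (most recent call last):
  File "<stdin>", line 17, in <module>
  File "h.py", line 14, in pt
    o,r=ray(n,u,v); return o+r*d
        ~~~^^^^^^^
  File "h.py", line 8, in ray
    c=robot.camera_info(n); f=192/np.tan(np.radians(c['vertical_fov'])/2)
ValueError: time passes only in moves, steps and waits
```

View pics/c2.png

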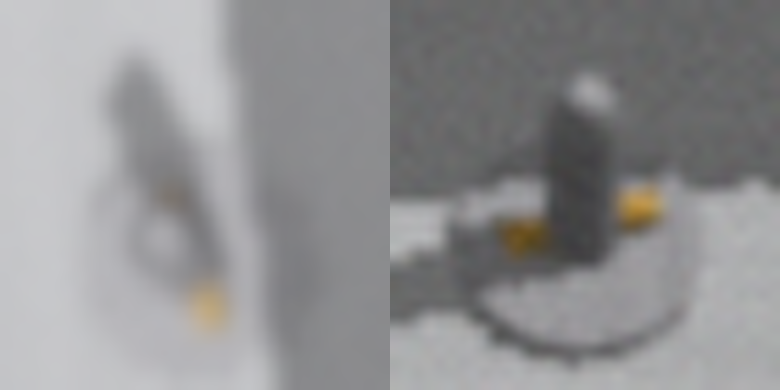

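```bash
python3 -m pendant '[{"translation":[0,0,0],"twist":[0,0,-0.15],"grip":1},{"translation":[0,0,0],"twist":[0,0,-0.15],"grip":1},{"translation":[0,0,0],"twist":[0,0,-0.15],"grip":1},{"translation":[0,0,0],"twist":[0,0,-0.15],"grip":1},{"translation":[0,0,0],"twist":[0,0,-0.15],"grip":1},{"translation":[0,0,0],"twist":[0,0,-0.15],"grip":1},{"translation":[0,0,0],"twist":[0,0,-0.15],"grip":1},{"translation":[0,0,0],"twist":[0,0,-0.15],"grip":1},{"translation":[0,0,0],"twist":[0,0,-0.15],"grip":1},{"translation":[0,0,0],"twist":[0,0,0],"grip":1}]' 30
```

```text
t: 1.1
tool_pos: [0.1431, -0.5785, 0.2113]
orientation: [-2.181, -2.247, -0.012]
force: [0.1, 0.4, -0.5]
opening: 0.0931
```

The left half (top view) shows the spindle tip as a bright disc at about pixel (210,218), its dark shadow up-left, and the brass ends at (213.3,223.0) and (210.6,214.3). The right half (side view) shows the nose at (279.5,232) and brass ends at (284,243) and (273.6,246).

```bash
sed -i 's/^def ray/import functools\n@functools.lru_cache(None)\ndef info(n): return robot.camera_info(n)\ndef ray/; s/c=robot.camera_info(n);/c=info(n);/' h.py
python3 - <<'E'
from h import *
P={n:np.load(n+'0.npz') for n in('side','top')}
t=P['top']['p']
a,b=onz('top',213.3,223,.116),onz('top',210.6,214.3,.116)
print('bar top',a,b,(a+b)/2,np.degrees(np.arctan2(*(a-b)[1::-1]))%180)
a,b=onz('side',283.9,242.9,.116),onz('side',273.6,245.8,.116)
print('bar side',a,b,(a+b)/2,np.degrees(np.arctan2(*(a-b)[1::-1]))%180)
print('nose',onz('top',209.8,218,.172),onz('side',279.5,231.5,.172))
for n,b in(('top',(180,260,175,250)),('side',(200,300,225,335))):
    d=P[n]['d'];X=np.array([pt(n,x,y,d[y,x]) for y in range(b[0],b[1]) for x in range(b[2],b[3])],np.float32)
    X=X[(X[:,2]>.094)&(X[:,2]<.104)];print('deck',n,cv2.minAreaRect(X[:,:2]))
    b=(165,215,290,325) if n=='top' else (145,185,235,270)
    d=P[n]['d'];X=np.array([pt(n,x,y,d[y,x]) for y in range(b[0],b[1]) for x in range(b[2],b[3])],np.float32)
    X=X[(X[:,2]>.060)&(X[:,2]<.08)&(abs(X[:,0]-.634)<.04)&(abs(X[:,1]+.145)<.04)];print('drum',n,len(X),cv2.minEnclosingCircle(X[:,:2]),X[:,2].mean())
b=t[181:198,300:317];print(((b[...,1].astype(int))*100//b[...,0]))
E
```

```text
bar top [0.51261344 0.19757875 0.116     ] [0.54382483 0.20700521 0.116     ] [0.52821914 0.20229198 0.116     ] 16.805355435773578
bar side [0.50915127 0.19556914 0.116     ] [0.53719976 0.20751172 0.116     ] [0.52317552 0.20154043 0.116     ] 23.063499986218005
nose [0.52376385 0.20107624 0.172     ] [0.5236733  0.19589497 0.172     ]Traceback (most recent call last):
  File "<stdin>", line 11, in <module>
cv2.error: OpenCV(4.12.0) /io/opencv/modules/imgproc/src/convhull.cpp:143: error: (-215:Assertion failed) total >= 0 && (depth == CV_32F || depth == CV_32S) in function 'convexHull'
```

```bash
sed -i 's/return o+r\*d$/return (o+r*d).astype(np.float32)/' h.py
python3 - <<'E'
from h import *
P={n:np.load(n+'0.npz') for n in('side','top')}
for n,b in(('top',(180,260,175,250)),('side',(200,300,225,335))):
    d=P[n]['d'];X=np.float32([pt(n,x,y,d[y,x]) for y in range(b[0],b[1]) for x in range(b[2],b[3])])
    X=X[(X[:,2]>.094)&(X[:,2]<.104)];print('deck',n,cv2.minAreaRect(X[:,:2]))
    b=(165,215,290,325) if n=='top' else (145,185,235,270)
    X=np.float32([pt(n,x,y,d[y,x]) for y in range(b[0],b[1]) for x in range(b[2],b[3])])
    X=X[(X[:,2]>.060)&(X[:,2]<.08)&(abs(X[:,0]-.634)<.04)&(abs(X[:,1]+.145)<.04)];print('drum',n,len(X),cv2.minEnclosingCircle(X[:,:2]),X[:,2].mean())
b=P['top']['p'][181:198,300:317].astype(int);print(b[...,1]*100//b[...,0])
E
python3 -m pendant '[{"translation":[31,36,0],"twist":[0,0,0],"grip":1},{"translation":[31,36,0],"twist":[0,0,0],"grip":1},{"translation":[31,36,0],"twist":[0,0,0],"grip":1},{"translation":[31,36,0],"twist":[0,0,0],"grip":1},{"translation":[31,36,0],"twist":[0,0,0],"grip":1},{"translation":[31,36,0],"twist":[0,0,0],"grip":1},{"translation":[31,36,0],"twist":[0,0,0],"grip":1},{"translation":[31,36,0],"twist":[0,0,0],"grip":1},{"translation":[31,36,0],"twist":[0,0,0],"grip":1},{"translation":[31,36,0],"twist":[0,0,0],"grip":1}]'
```

```text
t: 2.1
tool_pos: [0.5082, -0.2577, 0.2113]
orientation: [-2.247, -2.176, -0.011]
force: [0.3, -0.8, -0.9]
opening: 0.093Traceback (most recent call last):
  File "<stdin>", line 5, in <module>
cv2.error: OpenCV(4.12.0) /io/opencv/modules/imgproc/src/convhull.cpp:143: error: (-215:Assertion failed) total >= 0 && (depth == CV_32F || depth == CV_32S) in function 'convexHull'
```

```bash
cat > m.py <<'E'
from h import *
P={n:np.load(n+'0.npz') for n in('side','top')}
for n,b in(('top',(180,260,175,250)),('side',(200,300,225,335))):
    d=P[n]['d'];X=np.float32([pt(n,x,y,d[y,x]) for y in range(b[0],b[1]) for x in range(b[2],b[3])])
    X=X[(X[:,2]>.094)&(X[:,2]<.104)];print('deck',n,len(X),cv2.minAreaRect(X[:,:2].copy()))
    b=(165,215,290,325) if n=='top' else (145,185,235,270)
    X=np.float32([pt(n,x,y,d[y,x]) for y in range(b[0],b[1]) for x in range(b[2],b[3])])
    X=X[(X[:,2]>.060)&(X[:,2]<.08)&(abs(X[:,0]-.634)<.04)&(abs(X[:,1]+.145)<.04)];print('drum',n,len(X),cv2.minEnclosingCircle(X[:,:2].copy()),X[:,2].mean())
b=P['top']['p'][181:198,300:317].astype(int);print(b[...,1]*100//b[...,0])
E
python3 m.py
python3 -m pendant '[{"translation":[29,30,0],"twist":[0,0,0],"grip":1},{"translation":[29,30,0],"twist":[0,0,0],"grip":1},{"translation":[29,30,0],"twist":[0,0,0],"grip":1},{"translation":[29,30,0],"twist":[0,0,0],"grip":1},{"translation":[0,0,20],"twist":[0,0,0],"grip":1},{"translation":[0,0,20],"twist":[0,0,0],"grip":1},{"translation":[0,0,20],"twist":[0,0,0],"grip":1},{"translation":[0,0,0],"twist":[0,0,0],"grip":1},{"translation":[0,0,0],"twist":[0,0,0],"grip":1},{"translation":[0,0,0],"twist":[0,0,0],"grip":1}]'
```

```text
deck top 3697 ((0.5237208604812622, 0.2008986473083496), (0.25982165336608887, 0.209894597530365), 6.3198018074035645)
drum top 117 ((0.634107232093811, -0.1491079181432724), 0.025191128253936768) 0.06948227
deck side 5478 ((0.5222579836845398, 0.19956523180007935), (0.26029399037361145, 0.21297448873519897), 6.1850056648254395)
drum side 134 ((0.6313425302505493, -0.14828577637672424), 0.026681238785386086) 0.069289625
[[81 82 82 82 80 78 76 75 78 80 81 82 83 84 84 84 84]
 [82 81 81 78 75 71 66 68 71 74 76 79 81 83 84 84 84]
 [81 81 80 75 69 62 59 62 65 67 69 72 76 80 82 84 84]
 [81 80 76 70 65 59 56 60 63 64 65 68 69 75 80 83 83]
 [81 78 73 67 64 62 58 58 61 63 63 62 62 67 75 81 82]
 [81 75 68 65 64 63 60 60 60 60 60 59 57 61 69 78 81]
 [80 72 66 64 64 63 63 64 64 62 59 57 57 60 66 73 80]
 [78 71 64 64 63 64 70 77 77 71 62 60 61 62 65 71 78]
 [78 67 62 62 59 63 72 79 81 76 66 61 63 64 66 72 78]
 [77 67 60 56 57 60 69 75 75 72 64 61 63 65 67 74 80]
 [79 67 55 55 57 61 66 69 69 66 59 58 63 66 70 75 80]
 [81 71 59 58 60 63 64 65 65 62 56 56 62 67 73 79 81]
 [81 75 64 60 62 63 63 64 64 62 56 54 62 71 77 80 82]
 [80 78 71 65 60 61 63 63 63 63 60 60 67 74 80 82 82]
 [81 80 79 74 67 63 62 61 62 62 63 68 75 80 81 82 82]
 [82 82 84 82 76 72 68 64 66 69 71 76 79 81 81 81 82]
 [81 82 83 83 82 82 80 78 77 77 79 81 82 81 81 81 81]]
t: 3.1
tool_pos: [0.6409, -0.1317, 0.1485]
orientation: [-2.283, -2.134, -0.011]
force: [0.2, -0.7, -0.7]
opening: 0.0929
```

Drum at (0.633,-0.149), seat at (0.523,0.200), bar about 20° and slots about 27° mod 90. Descending to grasp.

```bash
python3 -m pendant '[{"translation":[-9,-3.5,0],"twist":[0,0,0],"grip":1},{"translation":[-8.5,-3.5,0],"twist":[0,0,0],"grip":1},{"translation":[0,0,0],"twist":[0,0,0],"grip":1},{"translation":[0,0,25],"twist":[0,0,0],"grip":1},{"translation":[0,0,25],"twist":[0,0,0],"grip":1},{"translation":[0,0,20],"twist":[0,0,0],"grip":1},{"translation":[0,0,15],"twist":[0,0,0],"grip":1},{"translation":[0,0,0],"twist":[0,0,0],"grip":1},{"translation":[0,0,0],"twist":[0,0,0],"grip":1},{"translation":[0,0,0],"twist":[0,0,0],"grip":1}]'
```

```text
t: 4.1
tool_pos: [0.6363, -0.1542, 0.0706]
orientation: [-2.301, -2.135, -0.022]
force: [-0.5, 1.0, -0.1]
opening: 0.0932
```

```bash
cat > w.py <<'E'
import sys
from h import *
from scipy.spatial.transform import Rotation as R
def go(x,y,z,yaw=None):
    s=robot.read_state(); r=R.from_rotvec(s['orientation']); M=r.as_matrix()
    cy=np.arctan2(M[1,0],M[0,0]); g=cy if yaw is None else np.radians(yaw)
    G=R.from_matrix(np.array([[np.cos(g),np.sin(g),0],[np.sin(g),-np.cos(g),0],[0,0,-1]]))
    print('t %.1f'%s['t'],'pos',(s['tool_pos']*1000).round(1),'yaw %.1f'%np.degrees(cy),'open %.1f'%(s['opening']*1e3),'F',s['force'].round(1),'Tq',s['wrist_torque'].round(2),'q6 %.2f'%s['q'][5])
    print('shift mm',(M.T@(np.array([x,y,z])-s['tool_pos'])*1000).round(1),'twist',(r.inv()*G).as_rotvec().round(3))
a=[float(v) for v in sys.argv[1:]]
go(*a)
E
python3 w.py .633 -.149 .033
```

```text
t 4.1 pos [ 636.3 -154.2   70.6] yaw 85.7 open 93.2 F [-0.5  1.  -0.1] Tq [-0.08 -0.14  0.04] q6 -0.25
shift mm [ 4.4 -3.9 37.6] twist [ 0.007 -0.013 -0.   ]
```

```bash
python3 -m pendant '[{"translation":[4.5,-4,12],"twist":[0.007,-0.013,0],"grip":1},{"translation":[0,0,13],"twist":[0,0,0],"grip":1},{"translation":[0,0,12],"twist":[0,0,0],"grip":1},{"translation":[0,0,0],"twist":[0,0,0],"grip":1},{"translation":[0,0,0],"twist":[0,0,0],"grip":-1},{"translation":[0,0,0],"twist":[0,0,0],"grip":-1},{"translation":[0,0,0],"twist":[0,0,0],"grip":-1},{"translation":[0,0,0],"twist":[0,0,0],"grip":-1},{"translation":[0,0,0],"twist":[0,0,0],"grip":-1},{"translation":[0,0,0],"twist":[0,0,0],"grip":-1}]' 30; python3 w.py .633 -.149 .033
```

```text
t: 5.1
tool_pos: [0.6348, -0.1494, 0.0339]
orientation: [2.299, 2.134, 0.002]
force: [-1.3, 0.3, -1.8]
opening: 0.0495
t 5.1 pos [ 634.8 -149.4   33.9] yaw 85.7 open 49.5 F [-1.3  0.3 -1.8] Tq [ 0.02 -0.01 -0.  ] q6 -0.23
shift mm [ 0.2 -1.8  0.9] twist [0.005 0.003 0.   ]
```

```bash
python3 -m pendant '[{"translation":[0,0,-15],"twist":[0,0,0],"grip":-1},{"translation":[0,0,-25],"twist":[0,0,0],"grip":-1},{"translation":[0,0,-35],"twist":[0,0,0],"grip":-1},{"translation":[0,0,-35],"twist":[0,0,0],"grip":-1},{"translation":[0,0,-35],"twist":[0,0,0],"grip":-1},{"translation":[0,0,-35],"twist":[0,0,0],"grip":-1},{"translation":[0,0,-30],"twist":[0,0,0],"grip":-1},{"translation":[0,0,-20],"twist":[0,0,0],"grip":-1},{"translation":[0,0,0],"twist":[0,0,0],"grip":-1},{"translation":[0,0,0],"twist":[0,0,0],"grip":-1}]'; python3 w.py .523 .2 .25 79
```

```text
t: 6.1
tool_pos: [0.6313, -0.148, 0.2799]
orientation: [2.299, 2.134, 0.001]
force: [-0.6, -0.7, -2.0]
opening: 0.0498
t 6.1 pos [ 631.3 -148.   279.9] yaw 85.7 open 49.8 F [-0.6 -0.7 -2. ] Tq [-0.1  -0.1   0.02] q6 -0.23
shift mm [ 339.  -134.1   28.4] twist [0.004 0.002 0.117]
```

```bash
python3 -m pendant '[{"translation":[20,-8,0],"twist":[0,0,0],"grip":-1},{"translation":[38,-15,0],"twist":[0,0,0],"grip":-1},{"translation":[40,-16,0],"twist":[0,0,0],"grip":-1},{"translation":[40,-16,0],"twist":[0,0,0],"grip":-1},{"translation":[40,-16,0],"twist":[0,0,0],"grip":-1},{"translation":[40,-16,0],"twist":[0,0,0],"grip":-1},{"translation":[40,-16,0],"twist":[0,0,0],"grip":-1},{"translation":[30,-12,0],"twist":[0,0,0],"grip":-1},{"translation":[15,-6,0],"twist":[0,0,0],"grip":-1},{"translation":[0,0,0],"twist":[0,0,0],"grip":-1}]'; python3 w.py .523 .2 .228 79
```

```text
t: 7.1
tool_pos: [0.5203, 0.173, 0.2587]
orientation: [-2.296, -2.124, 0.032]
force: [0.4, -0.7, -1.6]
opening: 0.0497
t 7.1 pos [520.3 173.  258.7] yaw 85.5 open 49.7 F [ 0.4 -0.7 -1.6] Tq [-0.09 -0.14 -0.02] q6 0.30
shift mm [27.3  1.3 30.5] twist [-0.023  0.007  0.114]
```

```bash
python3 -m pendant '[{"translation":[9,0,5],"twist":[-0.012,0.003,0.05],"grip":-1},{"translation":[9,1,5],"twist":[-0.011,0.003,0.06],"grip":-1},{"translation":[7,0,5],"twist":[0,0,0],"grip":-1},{"translation":[0,0,0],"twist":[0,0,0],"grip":-1},{"translation":[0,0,0],"twist":[0,0,0],"grip":-1},{"translation":[0,0,0],"twist":[0,0,0],"grip":-1},{"translation":[0,0,0],"twist":[0,0,0],"grip":-1},{"translation":[0,0,0],"twist":[0,0,0],"grip":-1},{"translation":[0,0,0],"twist":[0,0,0],"grip":-1},{"translation":[0,0,0],"twist":[0,0,0],"grip":-1}]'; python3 w.py .523 .2 .228 79
python3 - <<'E'
from h import *
T,dt=snap('top');S,ds=snap('side')
np.savez('n1.npz',T=T,S=S,dt=dt,ds=ds)
z=lambda p,r0,r1,c0,c1:cv2.resize(p[r0:r1,c0:c1],(390,390),interpolation=cv2.INTER_CUBIC)
cv2.imwrite('pics/v1.png',np.hstack([z(T,170,240,180,250),z(S,190,260,245,315)])[:,:,::-1])
E
```

```text
t: 8.1
tool_pos: [0.5229, 0.1933, 0.2372]
orientation: [-2.42, -2.001, 0.016]
force: [0.1, 1.0, -1.1]
opening: 0.0496
t 8.1 pos [522.9 193.3 237.2] yaw 79.2 open 49.6 F [ 0.1  1.  -1.1] Tq [-0.07 -0.04 -0.01] q6 0.45
shift mm [ 6.7 -1.1  9.2] twist [-0.008  0.007  0.003]
```

View pics/v1.png

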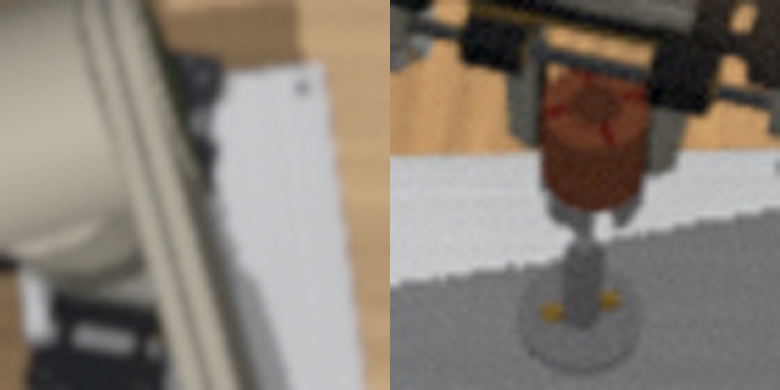

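The right half (side view) shows the drum held above the spindle: red marks at crop (560,110), (605,130), (630,95), and both brass ends clear at (552,312) and (610,300).

Run:
```python
from h import *
from scipy.optimize import least_squares
D=np.load('n1.npz');S=D['S'];ds=D['ds']
h=cv2.cvtColor(S,cv2.COLOR_RGB2HSV).astype(int)
Y,X=np.mgrid[190:260,245:315]
H=h[190:260,245:315]
b=(H[...,0]>12)&(H[...,0]<30)&(H[...,1]>110)&(Y>236)
n,l,st,c=cv2.connectedComponentsWithStats(b.astype(np.uint8))
E=[]
for i in range(1,n):
    if st[i,4]>3:
        u,v=c[i]+[245,190]; print('brass',u,v,st[i]+[245,190,0,0,0],onz('side',u,v,.114)); E.append(onz('side',u,v,.114))
if len(E)==2:
    e=E[1]-E[0];print('bar angle',np.degrees(np.arctan2(e[1],e[0]))%180,np.linalg.norm(e),(E[0]+E[1])/2)
m=((H[...,0]<10)|(H[...,0]>172))&(H[...,1]>100)&(Y<232)
Q=np.array([pt('side',x,y,ds[y,x]) for x,y in zip(X[m],Y[m])])
print(len(Q),Q.min(0),Q.max(0))
top=np.median(Q[Q[:,2]>.262,2]);print('topz',top)
C=Q[(Q[:,2]>.22)&(Q[:,2]<.26)]
f=least_squares(lambda p:np.hypot(C[:,0]-p[0],C[:,1]-p[1])-.025,[.523,.195],loss='soft_l1',f_scale=.002);print('drum axis',f.x,len(C))
for u,v in((560,110),(605,130),(632,94)):
    q=onz('side',245+(u-390)/5.571-.5,190+v/5.571-.5,top);d=q[:2]-f.x;print('mark',q,np.degrees(np.arctan2(d[1],d[0])),np.hypot(*d))
red=m&(H[...,0]>174)&(H[...,1]>190)
nn,l,st,c=cv2.connectedComponentsWithStats(red.astype(np.uint8))
for i in range(1,nn): 
    u,v=c[i]+[245,190]
    q=onz('side',u,v,top);d=q[:2]-f.x;print('red',u,v,st[i,4],np.degrees(np.arctan2(d[1],d[0])),np.hypot(*d))
N=np.array([[*pt('side',x,y,ds[y,x])] for x,y in zip(X.ravel(),Y.ravel())]);k=N[(N[:,2]>.12)&(N[:,2]<.16)&(abs(N[:,0]-.523)<.02)&(abs(N[:,1]-.2)<.02)]
g=least_squares(lambda p:np.hypot(k[:,0]-p[0],k[:,1]-p[1])-.01,[.523,.2],loss='soft_l1',f_scale=.002);print('spindle',g.x,len(k))
```

```text
brass 284.0 243.5 [283 243   3   2   6] [0.50874128 0.19625123 0.114     ]
brass 273.44444444444446 245.66666666666666 [272 245   4   3   9] [0.53768276 0.20589706 0.114     ]
bar angle 18.432582183487945 0.030506582551523807 [0.52321202 0.20107414 0.114     ]
266 [0.45229608 0.17413665 0.22275849] [0.57088625 0.785791   1.0613569 ]
topz 0.27336752
drum axis [0.52167967 0.19269387] 98
mark [0.53875062 0.19825041 0.27336752] 18.029915286966393 0.017952500994742923
mark [0.51819303 0.20749295 0.27336752] 103.25704611304748 0.015204258252960831
mark [0.50712114 0.18645096 0.27336752] -156.78965024423258 0.015840601793234856
spindle [0.52245882 0.19924281] 59
```

```bash
python3 -m pendant '[{"translation":[6.5,-1,0],"twist":[-0.008,0.007,0],"grip":-1},{"translation":[0,0,0],"twist":[0,0,0],"grip":-1},{"translation":[0,0,0],"twist":[0,0,0],"grip":-1},{"translation":[0,0,4],"twist":[0,0,0],"grip":-1},{"translation":[0,0,4],"twist":[0,0,0],"grip":-1},{"translation":[0,0,4],"twist":[0,0,0],"grip":-1},{"translation":[0,0,4],"twist":[0,0,0],"grip":-1},{"translation":[0,0,0],"twist":[0,0,0],"grip":-1},{"translation":[0,0,0],"twist":[0,0,0],"grip":-1},{"translation":[0,0,0],"twist":[0,0,0],"grip":-1}]'; python3 w.py .5228 .2 .16 79
```

```text
t: 9.2
tool_pos: [0.5227, 0.2006, 0.2189]
orientation: [-2.42, -2.002, -0.0]
force: [-0.5, -0.9, -2.3]
opening: 0.0496
t 9.2 pos [522.7 200.6 218.9] yaw 79.2 open 49.6 F [-0.5 -0.9 -2.3] Tq [-0.03 -0.05 -0.04] q6 0.46
shift mm [-0.6  0.2 58.9] twist [-0.    -0.     0.004]
```

```bash
python3 -m pendant '[{"translation":[-0.6,0,4],"twist":[0,0,0],"grip":-1},{"translation":[0,0,4],"twist":[0,0,0],"grip":-1},{"translation":[0,0,4],"twist":[0,0,0],"grip":-1},{"translation":[0,0,4],"twist":[0,0,0],"grip":-1},{"translation":[0,0,4],"twist":[0,0,0],"grip":-1},{"translation":[0,0,4],"twist":[0,0,0],"grip":-1},{"translation":[0,0,4],"twist":[0,0,0],"grip":-1},{"translation":[0,0,4],"twist":[0,0,0],"grip":-1},{"translation":[0,0,0],"twist":[0,0,0],"grip":-1},{"translation":[0,0,0],"twist":[0,0,0],"grip":-1}]'; python3 w.py .5228 .2 .152 79
```

```text
t: 10.2
tool_pos: [0.5225, 0.1999, 0.1839]
orientation: [-2.42, -2.002, 0.0]
force: [-0.4, -0.1, -2.0]
opening: 0.0496
t 10.2 pos [522.5 199.9 183.9] yaw 79.2 open 49.6 F [-0.4 -0.1 -2. ] Tq [-0.03 -0.08 -0.05] q6 0.46
shift mm [ 0.1  0.3 31.9] twist [-0.    -0.     0.004]
```

No contact force, so the bore is over the spindle. Next I go down to just above the bar.

```bash
python3 -m pendant '[{"translation":[0,0,4],"twist":[0,0,0],"grip":-1},{"translation":[0,0,4],"twist":[0,0,0],"grip":-1},{"translation":[0,0,4],"twist":[0,0,0],"grip":-1},{"translation":[0,0,4],"twist":[0,0,0],"grip":-1},{"translation":[0,0,4],"twist":[0,0,0],"grip":-1},{"translation":[0,0,4],"twist":[0,0,0],"grip":-1},{"translation":[0,0,3],"twist":[0,0,0],"grip":-1},{"translation":[0,0,0],"twist":[0,0,0],"grip":-1},{"translation":[0,0,0],"twist":[0,0,0],"grip":-1},{"translation":[0,0,0],"twist":[0,0,0],"grip":-1}]'; python3 w.py .5228 .2 .142 79
```

```text
t: 11.2
tool_pos: [0.5228, 0.2, 0.1547]
orientation: [-2.421, -2.003, -0.001]
force: [0.1, 0.5, -2.1]
opening: 0.0496
t 11.2 pos [522.8 200.  154.7] yaw 79.2 open 49.6 F [ 0.1  0.5 -2.1] Tq [-0.04 -0.08  0.03] q6 0.46
shift mm [-0.   0.  12.7] twist [ 0.    -0.     0.004]
```

```bash
python3 -m pendant '[{"translation":[0,0,1],"twist":[0,0,0],"grip":-1},{"translation":[0,0,1],"twist":[0,0,0],"grip":-1},{"translation":[0,0,1],"twist":[0,0,0],"grip":-1},{"translation":[0,0,1],"twist":[0,0,0],"grip":-1},{"translation":[0,0,1],"twist":[0,0,0],"grip":-1},{"translation":[0,0,1],"twist":[0,0,0],"grip":-1},{"translation":[0,0,0.5],"twist":[0,0,0],"grip":-1},{"translation":[0,0,0.5],"twist":[0,0,0],"grip":-1},{"translation":[0,0,0],"twist":[0,0,0],"grip":-1},{"translation":[0,0,0],"twist":[0,0,0],"grip":-1}]'; python3 w.py .5228 .2 .142 79
```

```text
t: 12.2
tool_pos: [0.523, 0.2001, 0.1476]
orientation: [2.42, 2.002, 0.002]
force: [-0.3, -0.4, -1.5]
opening: 0.0496
t 12.2 pos [523.  200.1 147.6] yaw 79.2 open 49.6 F [-0.3 -0.4 -1.5] Tq [-0.07 -0.12 -0.  ] q6 0.46
shift mm [-0.1 -0.2  5.6] twist [ 0.001 -0.001  0.004]
```

```bash
python3 -m pendant '[{"translation":[0,0,1],"twist":[0,0,0],"grip":-1},{"translation":[0,0,1],"twist":[0,0,0],"grip":-1},{"translation":[0,0,1],"twist":[0,0,0],"grip":-1},{"translation":[0,0,1],"twist":[0,0,0],"grip":-1},{"translation":[0,0,0.5],"twist":[0,0,0],"grip":-1},{"translation":[0,0,0.5],"twist":[0,0,0],"grip":-1},{"translation":[0,0,0],"twist":[0,0,0],"grip":-1},{"translation":[0,0,0],"twist":[0,0,0],"grip":-1},{"translation":[0,0,0],"twist":[0,0,0],"grip":-1},{"translation":[0,0,0],"twist":[0,0,0],"grip":-1}]'; python3 w.py .5228 .2 .14 79
```

```text
t: 13.2
tool_pos: [0.5231, 0.2001, 0.1423]
orientation: [2.42, 2.002, 0.002]
force: [0.3, 0.3, -1.4]
opening: 0.0496
t 13.2 pos [523.1 200.1 142.3] yaw 79.2 open 49.6 F [ 0.3  0.3 -1.4] Tq [-0.04 -0.09  0.05] q6 0.46
shift mm [-0.2 -0.2  2.3] twist [ 0.001 -0.001  0.004]
```

The drum is already below the bar top with no force, so the slots have engaged. I'll ease it down to contact with the flange.

```bash
python3 -m pendant '[{"translation":[0,0,0.5],"twist":[0,0,0],"grip":-1},{"translation":[0,0,0.5],"twist":[0,0,0],"grip":-1},{"translation":[0,0,0.5],"twist":[0,0,0],"grip":-1},{"translation":[0,0,0.5],"twist":[0,0,0],"grip":-1},{"translation":[0,0,0.5],"twist":[0,0,0],"grip":-1},{"translation":[0,0,0.5],"twist":[0,0,0],"grip":-1},{"translation":[0,0,0.5],"twist":[0,0,0],"grip":-1},{"translation":[0,0,0.5],"twist":[0,0,0],"grip":-1},{"translation":[0,0,0.3],"twist":[0,0,0],"grip":-1},{"translation":[0,0,0.3],"twist":[0,0,0],"grip":-1}]'; python3 w.py .5228 .2 .14 79
```

```text
t: 14.2
tool_pos: [0.5233, 0.2003, 0.1397]
orientation: [2.42, 2.002, 0.003]
force: [-3.7, -2.1, 6.0]
opening: 0.0497
t 14.2 pos [523.3 200.3 139.7] yaw 79.2 open 49.7 F [-3.7 -2.1  6. ] Tq [-0.27  0.81 -0.03] q6 0.46
shift mm [-0.4 -0.4 -0.3] twist [ 0.002 -0.001  0.004]
```

```bash
python3 -m pendant '[{"translation":[0,0,-0.3],"twist":[0,0,0],"grip":-1},{"translation":[0,0,0],"twist":[0,0,0],"grip":0.4},{"translation":[0,0,0],"twist":[0,0,0],"grip":0.7},{"translation":[0,0,0],"twist":[0,0,0],"grip":0.7},{"translation":[0,0,0],"twist":[0,0,0],"grip":0.7},{"translation":[0,0,0],"twist":[0,0,0],"grip":0.7},{"translation":[0,0,-5],"twist":[0,0,0],"grip":0.7},{"translation":[0,0,-10],"twist":[0,0,0],"grip":0.7},{"translation":[0,0,-20],"twist":[0,0,0],"grip":0.7},{"translation":[0,0,-20],"twist":[0,0,0],"grip":0.7}]'
python3 -m pendant '[{"translation":[0,0,-30],"twist":[0,0,0],"grip":0.7},{"translation":[0,0,-30],"twist":[0,0,0],"grip":0.7},{"translation":[0,0,-20],"twist":[0,0,0],"grip":0.7},{"translation":[-40,0,0],"twist":[0,0,0],"grip":0.7},{"translation":[-40,0,0],"twist":[0,0,0],"grip":0.7},{"translation":[-40,0,0],"twist":[0,0,0],"grip":0.7},{"translation":[-40,0,0],"twist":[0,0,0],"grip":0.7},{"translation":[-20,0,0],"twist":[0,0,0],"grip":0.7},{"translation":[0,0,0],"twist":[0,0,0],"grip":0.7},{"translation":[0,0,0],"twist":[0,0,0],"grip":0.7}]'
python3 - <<'E'
from h import *
from scipy.optimize import least_squares
T,dt=snap('top');S,ds=snap('side','side1.png')
z=lambda p,r0,r1,c0,c1:cv2.resize(p[r0:r1,c0:c1],(390,390),interpolation=cv2.INTER_CUBIC)
cv2.imwrite('pics/v2.png',np.hstack([z(T,170,260,170,260),z(S,200,270,245,315)])[:,:,::-1])
h=cv2.cvtColor(S,cv2.COLOR_RGB2HSV).astype(int)
m=((h[...,0]<10)|(h[...,0]>172))&(h[...,1]>100)
V,U=np.nonzero(m); Q=np.array([pt('side',x,y,ds[y,x]) for x,y in zip(U,V)])
Q=Q[(abs(Q[:,0]-.523)<.04)&(abs(Q[:,1]-.2)<.04)]
t=Q[Q[:,2]>.165]; print(len(Q),'top z',np.median(t[:,2]),np.percentile(t[:,2],[10,90]),'low z',Q[:,2].min())
# tilt
A=np.c_[t[:,:2]-[.523,.2],np.ones(len(t))];print('plane',np.linalg.lstsq(A,t[:,2],rcond=None)[0])
E
```

```text
t: 15.2
tool_pos: [0.5217, 0.1997, 0.1937]
orientation: [-2.42, -2.002, 0.003]
force: [0.0, -0.7, 0.5]
opening: 0.0789
t: 16.2
tool_pos: [0.4899, 0.0184, 0.2925]
orientation: [2.411, 1.999, 0.022]
force: [1.0, -0.0, 0.7]
opening: 0.0792
229 top z 0.17628147 [0.17013793 0.1783746 ] low z 0.12116233
plane [-0.00538949 -0.02731843  0.17555822]
```

View pics/v2.png

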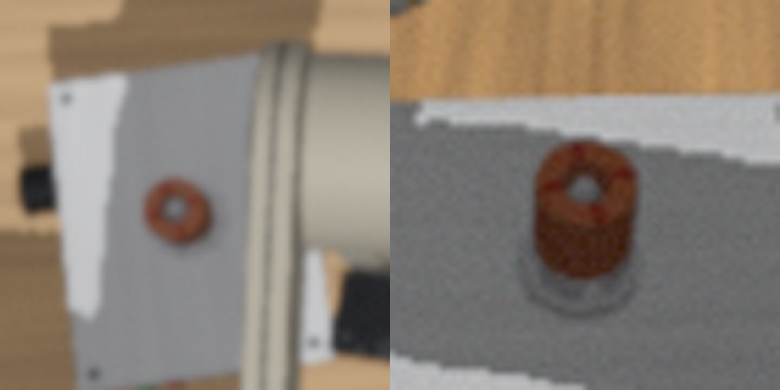

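View pics/side1.png

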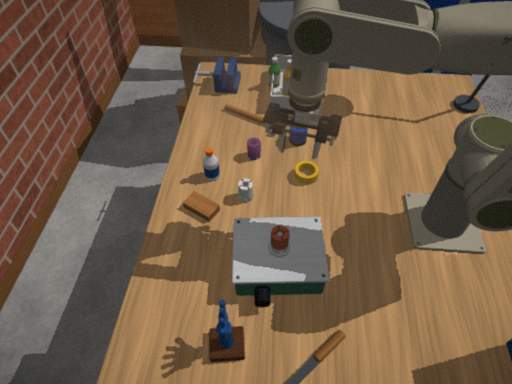

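Right half of the close crop: the drum stands upright on the flange at (585,210), and its top at z = 0.176 is exactly the home height. In the full side picture the drum is at (280,238), the gripper is clear, and the bystanders in view are where they were.

```bash
python3 -c "
from plant import robot
print(robot.read_state()['t'],robot.close_job())"
```

```text
the job is handed in; nothing more can be done
16.3 None
```

The terracotta drum is fitted on the spindle, fully home on the flange and released. I handed the job in at 16.3 s of the 64 s allowed.

- **Fitting:** I measured the bar at about 18–20° and turned the drum's slots to match while it was still above the spindle. It passed the drive bar with no noticeable force, so no turning search was needed. It touched the flange with about 8 N.
- **Last checks:** The drum's top face measured z = 0.176 m, which is the home height; it would be 0.186 m if it were resting on the bar. A plane fit to the noisy depth points gave about 1.6° of tilt, but the drum looks flat and upright in the picture. By eye, the bystanders in view had not moved; part of the bench behind the arm was hidden. The gripper was open and well clear.

No check failed. The two cameras disagreed at first on the bar angle (17° and 23°); a second, clearer side view gave 18°, which is what I relied on.

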